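# Hold the kiln key switch on

### The job

Release the kiln's key switch: give the captive cap over its lock a quarter turn anticlockwise to free its tongue, swing the cap well aside to the left on its arm, then take the key out of its wooden rest and push it fully home into the lock (it snags on sticky pins part-way in, where a small clockwise wiggle helps). Once it is home, turn the key to a full quarter turn clockwise, against its spring, until it stops, and finish still holding it there: the program ends with the key gripped and turned. Leave the other things on the bench where they are.

Things in the scene. Friction and masses are not known exactly. Their poses are not given: they have to be found in the camera images.
- station: key-switch station, fixed: grey box (x -65..65, y -60..70, z 0..70 mm from its origin on the bench) on a foot 4 mm wider. x points away from the robot, y to its left, give or take the yaw. On top: steel collar 54 mm across, 18 mm high, with the lock in it, at x -30, y -20; 8 mm keeper post at x -60, y -10, up to z 96; pivot of the cap's arm at x 35, y -20. Only the cap stands higher
- lock_mouth (a point): centre of the keyway mouth on the vertical lock axis, 88 mm above the bench; axes as the station's. Keyway of the unturned lock: 20 mm along y, 7 mm along x, 44 mm deep, edge chamfered 2 mm. At 20 mm (shoulder 11 mm short of home) the tip snags on sticky pins: straight on it takes 10 to 30 N to force it; turned 0.5 to 0.8 rad clockwise it slips past with a few N
- plug (a joint): turn of the lock in rad: 0 at rest, grows clockwise seen from above, stop at 1.65; turned at 1.3 and more. A return spring (0.02 N m at 0, 0.1 at the stop) turns it back when let go (with the key home, to about 0.4). The key has about 0.1 rad of play in the keyway: turn it by about 1.7 to bring the lock to 1.57
- cap (a joint): twist of the cap on its arm in rad, grows anticlockwise from above; starts at 0 to 0.25; range 0 to 3.3; stays where left (friction 0.03 N m). Its 14 mm steel tongue points to the station's -x at 0 and, below about 1, sits behind the keeper post so that the cap cannot swing aside; at 1.3 and more it is free
- cover (a joint): swing of the cap's arm about its vertical pivot in rad: 0 with the cap over the lock, grows clockwise from above, the cap going first to the station's +y, then +x; range 0 to 1.7, stays where left (friction 0.03 N m). The pivot lies 65 mm from the lock's axis along the station's +x. Well aside at 1.2 and more
- cap_grip (a point): centre of the cap's upright grip bar: black, 36 mm long along this point's y, 10 mm thick along its x, 26 mm high (13 above and below), on a flat round cap 46 mm across. Turns with the cap; z up. With twist and swing 0 its axes are the station's. It lies 22 mm above the lock's mouth; the disc bulges to 10 mm above the mouth
- key_grip (a point): centre of the key's black head, a plate 36 mm wide along this point's y, 10 mm thick along its x, 34 mm high along z (17 mm above and below). z points up, the blade down. The key looks the same turned by half a turn and works either way
- key_shoulder (a point): point on the key's axis in its shoulder plane, 29 mm below the centre of the head, axes as the head's. The blade goes down from here: 18 mm wide along y, 5 mm thick along x, 31 mm long the last 2.5 mm stepped 1 mm smaller. A 25 x 11 x 4 mm shoulder plate just above this point stops on top of the lock when the key is fully home
- key_rest: the wooden key rest, fixed: block 60 x 64 x 40 mm, origin at the centre of its underside. The key stands in its slot (along the block's y, loose by 1.5 mm all round), shoulder on the block's top
- pen: bystander: a thin dark green pottery tool with a needle point, lying flat, 167 long x 18 x 12 mm; origin at the middle of its underside, long axis along its y
- cup: bystander: a bare clay cup, 72 mm across, 77 mm tall; origin at the centre of its underside
- tub: bystander: a small round lidded tub, 107 mm across, 79 mm tall; origin at the centre of its underside
- tile: bystander: a small dark glazed test tile lying flat, 57 x 34 x 9 mm; origin at the centre of its underside

How it is judged:
By the outcome, as a careful person would: the job done as asked, in the order asked, and still so for the second after the job is handed in, while the arm keeps its last pose, push and grip.
It also fails if it takes over 70 s, if anything falls off the work surface, if the arm or the gripper's body presses on something with over 40 N, if the wrist force passes 120 N, or if a joint passes its speed limit or range.

### The arm

A 6-joint arm with a two-finger parallel gripper is mounted at the origin on a cart in front of the work surface, level with it; the furniture and walls round the work are solid. World frame = base frame: x ahead of the robot, y to its left, z up, the work surface at z = 0. Lengths are in m, angles in rad, forces in N, time in s.
With the tool pointing down it reaches from about 0.35 to 0.775 m from the base axis. Payload 5.5 kg.
Tool frame: the origin (TCP) lies midway between the tips of the shut fingers; the grasp point (between the pads) lies 19 mm behind it (env.tcp_to_grasp is the distance from the TCP to the grasp point, in m); z points along the fingers, y is the line along which they close (so a half turn about z gives the same grasp; the last joint's range is limited). The gripper opens to 85 mm and grips with 20 to 120 N. Pads are 22 mm wide; open, the fingers measure 114 mm over their backs; the gripper's body (76 mm by 85 mm) begins 54 mm behind the grasp point. The pads swing forward as they close: fully open they stand 13 mm farther back than shut.
Start: joints at [-1.28, 0.313, 0.046, 1.304, 0, 1.431], TCP at [0.24, -0.523, 0.231] pointing down, gripper open.
Joint ranges: [-2.76, 2.76], [-0.86, 1.69], [-1.03, 1.26], [-2.2, 2.34], [-1.47, 1.5], [-3.14, 3.14]. Speed limits (rad/s): [2.57, 2.57, 3.14, 3.14, 3.14, 3.14].

### API

Orientations are given as a unit quaternion [w, x, y, z].
In Python, from workcell import env gives the robot as it stands. The module is installed in compiled form; this text tells all that it offers.
- The arm moves only by the shell command python3 -m crank 'ROWS' [OPENING] [FORCE]. ROWS is JSON, a list of rows, each an object with "linear": the shift along the tool's x, y, z in m, a list of three; "turn": the turn about the tool's z in degrees. In form: [{"linear": [dx, dy, dz], "turn": turn}, ...]. A call has 1 to 12 rows; each row shifts and turns the commanded pose from where the row before left it, along the tool's axes as they then stand; what a row does not reach is not made up. A row lasts 1/12 s, in which the tool goes at most 41.7 mm and 7.16 degrees, less where a joint would pass 70% of its speed; a pose out of reach is approached as far as the arm can. A call with a gripper value outside its range is refused whole. OPENING is the finger opening in m, from 0 to 0.0854, set as the call begins (- or left out, the last holds). The fingers move at their own pace and stop on an object; FORCE is the grip in N (left out, the last holds). Time passes only in rows, so rows that do not move let the fingers close. It gives the time, the measured TCP pose, the force, the opening and the grip force at its end, in the units of the state.
- env.sense(): the state, without advancing time (a new reading comes with each control period).
- env.camera(name): name is "scene" or "top" or "wrist"; returns (picture, depth): 384x512x3 uint8, red, green, blue; 384x512 float32, m along the optical axis (not along the pixel's ray), 0 where there is no reading.
- env.camera_info(name): a dict with "camera_matrix" (3x3 intrinsics, pixels), "extrinsics" (4x4, takes a point from camera to world coordinates); the wrist camera has in their place "hand_eye" (4x4, takes a point from camera to tool coordinates, whose origin is the TCP and whose axes are the flange's). Camera axes: x right, y down, z forward; pixel columns grow to the right and rows downward; lengths in m; the calibration is good to about 2 mm. A picture is of the moment at which its call begins: read the wrist's pose just before it. camera_info takes no time and is no camera call.
- env.finish_job(): hands the job in; it is judged then, once.
The state is a dict: "t": time; "q": joint angles; "joint_vel": joint speeds; "joint_torque": joint torques, N m; "position": TCP position; "tcp_rot": TCP orientation; "contact_force": force on the tool from outside, world axes, zero at the start; "ft_torque": the same for the moment, N m; "finger_gap": finger opening in m; "grasp_force": force on a finger pad.
Only numpy, scipy, OpenCV 4.12 (cv2) and the standard library are available. Lean on these libraries where they do the work, as an engineer would, in place of code of your own. Each camera call takes 0.05 s, during which the arm holds its last target. There are 200 camera calls.

## Working session

There is one attempt and no reset: what is moved stays moved. The work goes in short steps, Python scripts to look and compute and a shell command to move; the robot and the scene stay as the last step left them, time stands still between calls to the robot, and variables do not carry over. Pictures are saved under pics/ and viewed, at most 10 in all, crops included, and the job is handed in when it is done.

```bash
mkdir -p pics; cat > h.py <<'E'
import numpy as np, cv2
from workcell import env
from scipy.spatial.transform import Rotation as R
def snap(name,fn=None):
    s=env.sense(); p,d=env.camera(name); i=env.camera_info(name); K=np.array(i['camera_matrix'])
    if 'extrinsics' in i: T=np.array(i['extrinsics'])
    else:
        q=s['tcp_rot']; B=np.eye(4); B[:3,:3]=R.from_quat([q[1],q[2],q[3],q[0]]).as_matrix(); B[:3,3]=s['position']; T=B@np.array(i['hand_eye'])
    if fn: cv2.imwrite('pics/'+fn,p[:,:,::-1]); np.savez('pics/'+fn[:-4],p=p,d=d,K=K,T=T)
    return p,d,K,T
def cloud(d,K,T):
    v,u=np.mgrid[:d.shape[0],:d.shape[1]]
    P=np.stack([(u-K[0,2])/K[0,0]*d,(v-K[1,2])/K[1,1]*d,d],-1)
    W=P@T[:3,:3].T+T[:3,3]; W[d==0]=np.nan; return W
E
python3 - <<'E'
from h import *
print(env.sense())
a=snap('top','top1.png');b=snap('scene','sc1.png')
print(a[2],a[3],b[3])
E
```

```text
{'t': 0.0, 'q': array([-1.27957923e+00,  3.14011649e-01,  4.49610265e-02,  1.30355914e+00,
        2.97533186e-05,  1.43123548e+00]), 'joint_vel': array([ 1.18589184e-03, -1.16246950e-03, -7.58563234e-04,  5.28468724e-05,
       -9.21502950e-04,  5.34421785e-04]), 'joint_torque': array([ 1.08212564e-03, -4.80630469e+01,  2.98530793e+01,  1.93199777e-02,
       -7.11550251e-05,  1.28962287e-05]), 'position': array([ 0.23998193, -0.5219751 ,  0.2303951 ]), 'tcp_rot': array([-9.05240272e-04,  9.76892935e-01,  2.13727328e-01, -5.38550093e-05]), 'contact_force': array([-0.55889048, -0.17972086,  0.02250365]), 'ft_torque': array([ 0.0273411 , -0.0403203 , -0.00439547]), 'grasp_force': 0.0, 'finger_gap': 0.08520160817035236}
[[493.01320824   0.         244.43275529]
 [  0.         493.01320824 197.28506855]
 [  0.           0.           1.        ]] [[-1.16409495e-03 -9.98847706e-01  4.79781673e-02  5.05209091e-01]
 [-9.99637451e-01  2.45294946e-03  2.68132383e-02 -1.27542067e-01]
 [-2.69000296e-02 -4.79295598e-02 -9.98488430e-01  1.36576191e+00]
 [ 0.00000000e+00  0.00000000e+00  0.00000000e+00  1.00000000e+00]] [[-0.83314694 -0.33534063  0.43978726 -0.01522251]
 [-0.55272463  0.47753302 -0.68297708  0.77110436]
 [ 0.01901703 -0.81210152 -0.5832062   0.86797339]
 [ 0.          0.          0.          1.        ]]
```

View pics/top1.png

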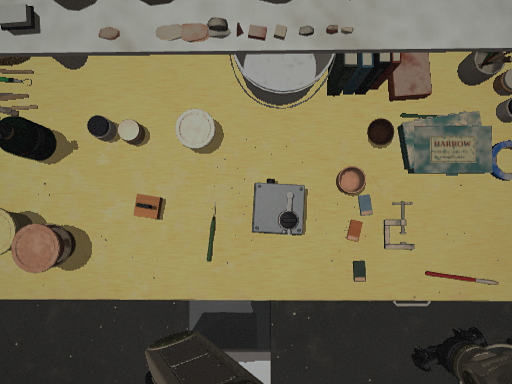

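View pics/sc1.png

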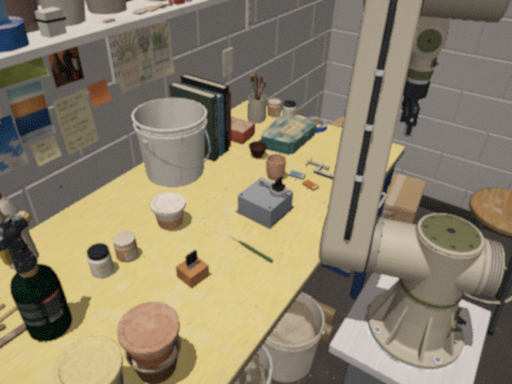

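The top view shows the station at (279,208) with its cap at (289,220), the key in its rest at (149,206), the pen at (211,235), the cup at (350,180), the tub at (195,129) and the tile at (359,271). Next I'll measure them from depth.

```bash
python3 - <<'E'
from h import *
for n in ('top1','sc1'):
    z=np.load(f'pics/{n}.npz'); W=cloud(z['d'],z['K'],z['T'])
    def box(m,l):
        P=W[m]; 
        if len(P)<5: print(n,l,len(P)); return
        r=cv2.minAreaRect((P[:,:2]*1000).astype(np.float32)); print(n,l,len(P),'c',np.round(r[0],1),'sz',np.round(r[1],1),'ang',round(r[2],1),'z',np.round(np.median(P[:,2])*1000,1))
    def reg(x0,x1,y0,y1,z0,z1): 
        with np.errstate(invalid='ignore'): return (W[...,0]>x0)&(W[...,0]<x1)&(W[...,1]>y0)&(W[...,1]<y1)&(W[...,2]>z0)&(W[...,2]<z1)
    box(reg(.35,.6,-.32,-.1,.062,.078),'boxtop')
    box(reg(.35,.6,-.32,-.1,.09,.102),'disc/arm')
    box(reg(.35,.6,-.32,-.1,.108,.14),'gripbar')
    box(reg(.4,.6,.05,.18,.034,.046),'resttop')
    box(reg(.4,.6,.05,.18,.060,.12),'keyhead')
    box(reg(.35,.6,-.1,.05,.006,.03),'pen')
z=np.load('pics/top1.npz'); p=z['p'][:,:,::-1]
a=cv2.resize(p[175:240,245:315],None,fx=8,fy=8,interpolation=cv2.INTER_CUBIC)
b=cv2.resize(p[185:227,125:175],None,fx=4.5,fy=4.5,interpolation=cv2.INTER_CUBIC)
c=np.zeros((520,800,3),np.uint8); c[:a.shape[0],:a.shape[1]]=a; c[:b.shape[0],565:565+b.shape[1]]=b
cv2.imwrite('pics/crop1.png',c)
E
```

```text
top1 boxtop 1918 c [ 538.8 -182.6] sz [129.9 129.5] ang 86.6 z 69.7
top1 disc/arm 332 c [ 525.3 -204.7] sz [107.9  45.9] ang 6.8 z 95.8
top1 gripbar 54 c [ 508.  -205.2] sz [ 9.4 33.5] ang 6.4 z 122.7
top1 resttop 279 c [544.  161.8] sz [41.  59.8] ang 81.9 z 39.5
top1 keyhead 43 c [545.1 167.4] sz [24.2  9.4] ang 80.7 z 84.3
top1 pen 237 c [475.4 -22. ] sz [141.1 247.6] ang 89.9 z 9.0
sc1 boxtop 800 c [ 537.8 -177.9] sz [131.6 128. ] ang 85.3 z 68.0
sc1 disc/arm 134 c [ 526.6 -199.7] sz [110.4  41.5] ang 3.9 z 94.2
sc1 gripbar 42 c [ 507.1 -197.2] sz [36.7 11.4] ang 84.7 z 119.1
sc1 resttop 135 c [544.8 161.5] sz [36.7 63.6] ang 87.5 z 37.9
sc1 keyhead 57 c [544.6 169.1] sz [22.2 11.2] ang 79.4 z 78.8
sc1 pen 115 c [459.3   6.8] sz [ 14.8 126.3] ang 85.1 z 8.7
```

View pics/crop1.png

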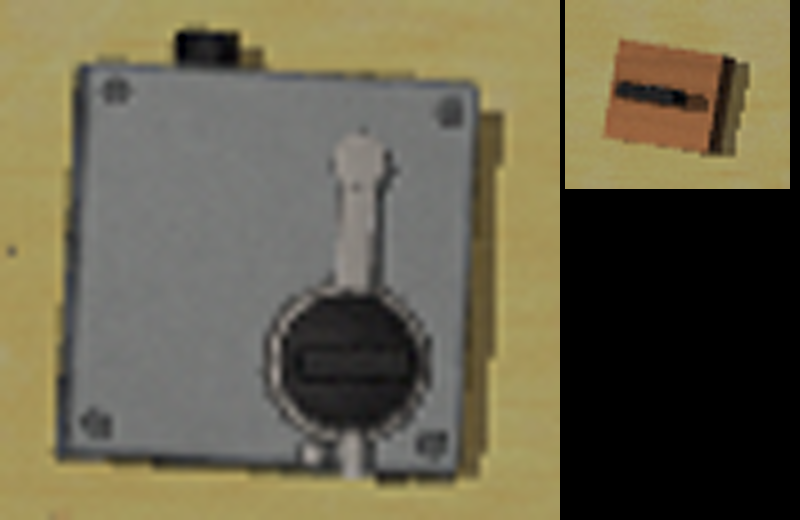

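```bash
cat >> h.py <<'E'
def pose():
    s=env.sense(); q=s['tcp_rot']; M=R.from_quat([q[1],q[2],q[3],q[0]]).as_matrix()
    return np.array(s['position']),M,np.degrees(np.arctan2(M[1,0],M[0,0])),s
def to(x,y,z,yaw):
    p,M,psi,s=pose(); d=M.T@(np.array([x,y,z])-p)
    t=-((yaw-psi+180)%360-180)
    print('tool shift mm',np.round(d*1000,1),'turn',round(t,1),'| pos',np.round(p*1000,1),'yaw',round(psi,1),'tilt',np.round(M[:2,2],3),'q6',round(s['q'][5],2))
E
python3 - <<'E'
from h import *
z=np.load('pics/top1.npz'); W=cloud(z['d'],z['K'],z['T'])
for l,b in dict(rest=(.4,.65,.1,.25,.034,.046),head=(.5,.6,.12,.23,.06,.12)).items():
    x0,x1,y0,y1,z0,z1=b
    m=(W[...,0]>x0)&(W[...,0]<x1)&(W[...,1]>y0)&(W[...,1]<y1)&(W[...,2]>z0)&(W[...,2]<z1)
    print(l,m.sum(),cv2.minAreaRect((W[m][:,:2]*1000).astype(np.float32)))
to(.507,-.206,.22,90)
E
```

```text
rest 451 ((545.8885498046875, 173.400390625), (65.39599609375, 59.776527404785156), 81.00802612304688)
head 58 ((545.871826171875, 173.29302978515625), (36.05845642089844, 9.635831832885742), 81.83396911621094)
tool shift mm [ 374.6 -175.7   10.9] turn -65.3 | pos [ 240.  -522.1  230.5] yaw 24.7 tilt [-0.     0.002] q6 1.43
```

```bash
python3 -m crank '[{"linear":[0.031,-0.0146,0],"turn":0},{"linear":[0.031,-0.0146,0],"turn":0},{"linear":[0.031,-0.0146,0],"turn":0},{"linear":[0.031,-0.0146,0],"turn":0},{"linear":[0.031,-0.0146,0],"turn":0},{"linear":[0.031,-0.0146,0],"turn":0},{"linear":[0.031,-0.0146,0],"turn":0},{"linear":[0.031,-0.0146,0],"turn":0},{"linear":[0.031,-0.0146,0],"turn":0},{"linear":[0.031,-0.0146,0],"turn":0},{"linear":[0.031,-0.0146,0],"turn":0},{"linear":[0.031,-0.0146,0],"turn":0}]' 0.06
python3 -m crank '[{"linear":[0,0,0],"turn":-6.5},{"linear":[0,0,0],"turn":-6.5},{"linear":[0,0,0],"turn":-6.5},{"linear":[0,0,0],"turn":-6.5},{"linear":[0,0,0],"turn":-6.5},{"linear":[0,0,0],"turn":-6.5},{"linear":[0,0,0],"turn":-6.5},{"linear":[0,0,0],"turn":-6.5},{"linear":[0,0,0],"turn":-6.5},{"linear":[0,0,0],"turn":-6.8},{"linear":[0,0,0],"turn":0},{"linear":[0,0,0],"turn":0}]'
python3 - <<'E'
from h import *
to(.507,-.206,.22,90)
p,d,K,T=snap('wrist','w1.png')
W=cloud(d,K,T)
for l,a,b in (('bar',.112,.135),('disc/arm',.09,.102),('box',.063,.076)):
    m=(W[...,2]>a)&(W[...,2]<b)&(abs(W[...,0]-.53)<.1)&(abs(W[...,1]+.19)<.09)
    if m.sum()>5: print(l,m.sum(),cv2.minAreaRect((W[m][:,:2]*1000).astype(np.float32)),np.median(W[m][:,2]))
E
```

```text
t: 1.1
position: [0.5056, -0.2063, 0.231]
tcp_rot: [-0.0, 0.977, 0.214, -0.0]
contact_force: [0.9, -1.3, 0.3]
finger_gap: 0.0599
grasp_force: 0.0
t: 2.1
position: [0.5048, -0.2078, 0.2309]
tcp_rot: [-0.0, 0.708, 0.706, -0.0]
contact_force: [0.5, -0.2, -0.2]
finger_gap: 0.06
grasp_force: 0.0
tool shift mm [ 1.8  2.2 10.9] turn -0.2 | pos [ 504.8 -207.8  230.9] yaw 89.8 tilt [-0.001  0.   ] q6 1.04
bar 393 ((508.53271484375, -204.22146606445312), (9.629124641418457, 35.688873291015625), 0.28563299775123596) 0.12245041326383022
disc/arm 1806 ((526.3305053710938, -202.4770965576172), (109.13481903076172, 44.21267318725586), 5.052639484405518) 0.09579257185634069
box 10631 ((540.2557373046875, -181.27398681640625), (129.81451416015625, 130.33285522460938), 86.59113311767578) 0.06951350613011281
```

View pics/w1.png

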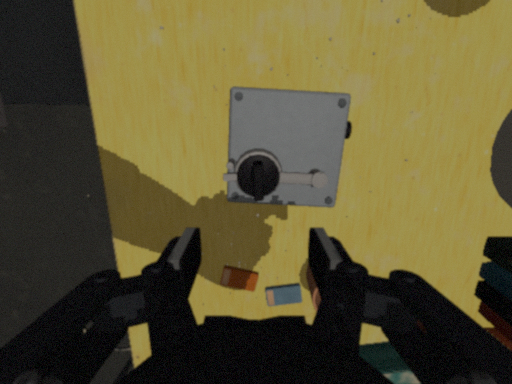

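The wrist view shows the cap's bar at (258,178), with the tongue at (230,176) and the arm running right to its pivot at (318,180). The measured bar centre (508.5, -204.2), angle 0.3°, agrees with the lock position worked out from the box.

```bash
python3 -m crank '[{"linear":[0.0034,0.0038,0.02],"turn":0},{"linear":[0,0,0.02],"turn":0},{"linear":[0,0,0.02],"turn":0},{"linear":[0,0,0.02],"turn":0},{"linear":[0,0,0.02],"turn":0},{"linear":[0,0,0.014],"turn":0},{"linear":[0,0,0.008],"turn":0},{"linear":[0,0,0.006],"turn":0},{"linear":[0,0,0],"turn":0}]'
python3 -c "
from h import *
to(.5086,-.2044,.103,90)"
python3 -m crank '[{"linear":[0,0,0],"turn":0},{"linear":[0,0,0],"turn":0},{"linear":[0,0,0],"turn":0},{"linear":[0,0,0],"turn":0},{"linear":[0,0,0],"turn":0},{"linear":[0,0,0],"turn":0},{"linear":[0,0,0],"turn":0},{"linear":[0,0,0],"turn":0}]' 0 40
```

```text
t: 2.9
position: [0.5083, -0.2043, 0.1024]
tcp_rot: [-0.001, 0.708, 0.707, -0.0]
contact_force: [-0.7, -0.3, 1.2]
finger_gap: 0.0603
grasp_force: 0.0
tool shift mm [-0.1  0.3 -0.6] turn -0.1 | pos [ 508.3 -204.3  102.4] yaw 89.9 tilt [-0.001  0.001] q6 1.04
t: 3.57
position: [0.5084, -0.2047, 0.1041]
tcp_rot: [0.0, 0.707, 0.707, -0.0]
contact_force: [-3.5, -0.2, 6.2]
finger_gap: 0.0091
grasp_force: 44.9
```

```bash
python3 -m crank '[{"linear":[0,0,-0.002],"turn":0},{"linear":[0,0,0],"turn":-7},{"linear":[0,0,0],"turn":-7},{"linear":[0,0,0],"turn":-7},{"linear":[0,0,0],"turn":-7},{"linear":[0,0,0],"turn":-7},{"linear":[0,0,0],"turn":-7},{"linear":[0,0,0],"turn":-7},{"linear":[0,0,0],"turn":-7},{"linear":[0,0,0],"turn":-7},{"linear":[0,0,0],"turn":-7},{"linear":[0,0,0],"turn":-7}]'
python3 -m crank '[{"linear":[0,0,0],"turn":-7},{"linear":[0,0,0],"turn":-6},{"linear":[0,0,0],"turn":0},{"linear":[0,0,0],"turn":0}]'
python3 - <<'E'
from h import *
to(.5086,-.2044,.104,180)
print(env.sense()['ft_torque'])
# swing arc: tool pose per step, 85 deg total in 12 steps, tool turns with arm
pv=np.array([573.5,-208.2]); c0=np.array([508.6,-204.4])-pv; n=14; st=84/n
prev=c0;psi=180
for k in range(1,n+1):
    a=-np.radians(st*k); c=np.array([[np.cos(a),-np.sin(a)],[np.sin(a),np.cos(a)]])@c0
    d=c-prev; ps=np.radians(psi); print(k,np.round([d@[np.cos(ps),np.sin(ps)],d@[np.sin(ps),-np.cos(ps)]],2),np.round(c+pv,1)); prev=c; psi-=st
E
```

```text
t: 4.57
position: [0.5088, -0.2044, 0.1047]
tcp_rot: [-0.0, 0.11, 0.994, 0.0]
contact_force: [0.9, -0.4, -2.8]
finger_gap: 0.009
grasp_force: 43.6
t: 4.9
position: [0.5088, -0.2043, 0.1048]
tcp_rot: [-0.0, 0.002, 1.0, 0.0]
contact_force: [1.5, -0.6, -5.5]
finger_gap: 0.0091
grasp_force: 43.5
tool shift mm [ 0.2 -0.1  0.8] turn -0.2 | pos [ 508.8 -204.3  104.8] yaw 179.8 tilt [-0.     0.001] q6 -0.53
[ 0.14769055 -0.18288914  0.06653939]
1 [-0.75  6.76] [ 509.4 -197.6]
2 [-0.75  6.76] [ 510.8 -191. ]
3 [-0.75  6.76] [ 513.  -184.5]
4 [-0.75  6.76] [ 515.8 -178.3]
5 [-0.75  6.76] [ 519.2 -172.5]
6 [-0.75  6.76] [ 523.2 -167. ]
7 [-0.75  6.76] [ 527.8 -161.9]
8 [-0.75  6.76] [ 532.9 -157.4]
9 [-0.75  6.76] [ 538.4 -153.5]
10 [-0.75  6.76] [ 544.3 -150.1]
11 [-0.75  6.76] [ 550.6 -147.4]
12 [-0.75  6.76] [ 557.1 -145.3]
13 [-0.75  6.76] [ 563.7 -143.9]
14 [-0.75  6.76] [ 570.5 -143.3]
```

```bash
python3 -m crank '[{"linear":[-0.0007,0.0068,0.0008],"turn":6},{"linear":[-0.0007,0.0068,0],"turn":6},{"linear":[-0.0007,0.0068,0],"turn":6},{"linear":[-0.0007,0.0068,0],"turn":6},{"linear":[0,0,0],"turn":0}]'
python3 -c "
from h import *
to(.5158,-.1783,.104,156)"
```

```text
t: 5.32
position: [0.5163, -0.1777, 0.1046]
tcp_rot: [0.0, 0.21, 0.978, 0.0]
contact_force: [0.5, -0.1, -3.1]
finger_gap: 0.0087
grasp_force: 43.8
tool shift mm [ 0.2 -0.7  0.6] turn -0.3 | pos [ 516.3 -177.7  104.6] yaw 155.7 tilt [ 0.001 -0.   ] q6 -0.06
```

```bash
python3 -m crank '[{"linear":[-0.0007,0.0067,0],"turn":6},{"linear":[-0.0007,0.0067,0],"turn":6},{"linear":[-0.0007,0.0067,0],"turn":6},{"linear":[-0.0007,0.0067,0],"turn":6},{"linear":[-0.0007,0.0067,0],"turn":6},{"linear":[-0.0007,0.0067,0],"turn":6},{"linear":[-0.0007,0.0067,0],"turn":6},{"linear":[-0.0007,0.0067,0],"turn":6},{"linear":[-0.0007,0.0067,0],"turn":6},{"linear":[-0.0007,0.0067,0],"turn":6},{"linear":[0,0,0],"turn":0},{"linear":[0,0,0],"turn":0}]'
python3 -c "
from h import *
to(.5705,-.1433,.104,96)"
python3 -m crank '[{"linear":[0,0,0],"turn":0},{"linear":[0,0,0],"turn":0},{"linear":[0,0,0],"turn":0},{"linear":[0,0,0],"turn":0},{"linear":[0,0,-0.02],"turn":0},{"linear":[0,0,-0.03],"turn":0},{"linear":[0,0,-0.035],"turn":0},{"linear":[0,0,-0.035],"turn":0},{"linear":[0,0,-0.035],"turn":0},{"linear":[0,0,0],"turn":0}]' 0.05
python3 - <<'E'
from h import *
to(.546,.173,.2,-98.3)
snap('top','top2.png'); p,d,K,T=snap('wrist','w2.png')
t=np.load('pics/top2.npz')['p'][165:265,120:320,::-1]
c=np.vstack([cv2.resize(t,(640,320)),cv2.resize(p[:,:,::-1],(360,270)).copy() if 0 else cv2.copyMakeBorder(cv2.resize(p[:,:,::-1],(360,270)),0,0,0,280,0)])
cv2.imwrite('pics/c2.png',c)
E
```

```text
t: 6.32
position: [0.5701, -0.1437, 0.1045]
tcp_rot: [0.0, 0.668, 0.744, -0.0]
contact_force: [1.4, -1.9, -2.8]
finger_gap: 0.0089
grasp_force: 43.8
tool shift mm [0.3 0.4 0.5] turn 0.2 | pos [ 570.1 -143.7  104.5] yaw 96.2 tilt [ 0.001 -0.001] q6 1.08
t: 7.15
position: [0.5724, -0.1443, 0.2676]
tcp_rot: [0.006, 0.669, 0.743, 0.002]
contact_force: [0.0, 0.3, 0.8]
finger_gap: 0.0501
grasp_force: 0.0
tool shift mm [318.7   6.3  65.9] turn -165.7 | pos [ 572.4 -144.3  267.6] yaw 96.0 tilt [ 0.011 -0.005] q6 1.08
```

View pics/c2.png

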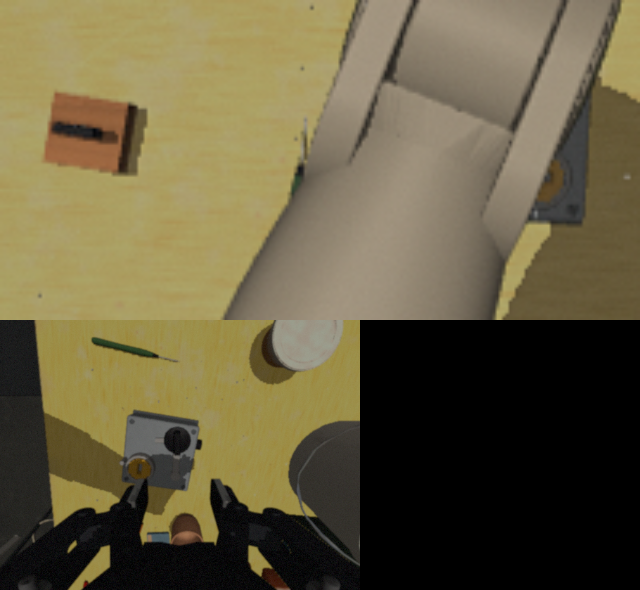

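The cap has swung aside, at (178,440) in the composite, and the lock collar is exposed at (139,468). Next I'll measure the collar and go to the key.

```bash
python3 - <<'E'
from h import *
z=np.load('pics/w2.npz'); W=cloud(z['d'],z['K'],z['T'])
m=(abs(W[...,2]-.088)<.006)&(np.hypot(W[...,0]-.5087,W[...,1]+.2045)<.034)
P=W[m]*1000; print(m.sum(),'collar',cv2.minEnclosingCircle(P[:,:2].astype(np.float32)),P[:,:2].mean(0),np.median(P[:,2]))
m=(abs(W[...,2]-.070)<.005)&(abs(W[...,0]-.54)<.1)&(abs(W[...,1]+.185)<.09)
print('box',cv2.minAreaRect((W[m][:,:2]*1000).astype(np.float32)),np.median(W[m][:,2]))
E
python3 -m crank '[{"linear":[0.032,0,0],"turn":0},{"linear":[0.032,0,0],"turn":0},{"linear":[0.032,0,0],"turn":0},{"linear":[0.032,0,0],"turn":0},{"linear":[0.032,0,0],"turn":0},{"linear":[0.032,0,0],"turn":0},{"linear":[0.032,0,0],"turn":0},{"linear":[0.032,0,0],"turn":0},{"linear":[0.032,0,0],"turn":0},{"linear":[0.03,0.006,0],"turn":0},{"linear":[0,0,0.02],"turn":0},{"linear":[0,0,0.02],"turn":0}]' 0.05
python3 -m crank '[{"linear":[0,0,0],"turn":-6.9},{"linear":[0,0,0],"turn":-6.9},{"linear":[0,0,0],"turn":-6.9},{"linear":[0,0,0],"turn":-6.9},{"linear":[0,0,0],"turn":-6.9},{"linear":[0,0,0],"turn":-6.9},{"linear":[0,0,0],"turn":-6.9},{"linear":[0,0,0],"turn":-6.9},{"linear":[0,0,0],"turn":-6.9},{"linear":[0,0,0],"turn":-6.9},{"linear":[0,0,0],"turn":-6.9},{"linear":[0,0,0],"turn":-6.9}]'
python3 -m crank '[{"linear":[0,0,0],"turn":-6.9},{"linear":[0,0,0],"turn":-6.9},{"linear":[0,0,0],"turn":-6.9},{"linear":[0,0,0],"turn":-6.9},{"linear":[0,0,0],"turn":-6.9},{"linear":[0,0,0],"turn":-6.9},{"linear":[0,0,0],"turn":-6.9},{"linear":[0,0,0],"turn":-6.9},{"linear":[0,0,0],"turn":-6.9},{"linear":[0,0,0],"turn":-6.9},{"linear":[0,0,0],"turn":-6.9},{"linear":[0,0,0],"turn":-6.9}]'
python3 -m crank '[{"linear":[0,0,0],"turn":0},{"linear":[0,0,0],"turn":0}]'
python3 - <<'E'
from h import *
to(.546,.173,.06,-98.3)
p,d,K,T=snap('wrist','w3.png'); W=cloud(d,K,T)
for l,a,b in (('head',.06,.12),('rest',.034,.046)):
    m=(W[...,2]>a)&(W[...,2]<b)&(np.hypot(W[...,0]-.546,W[...,1]-.173)<.05)
    if m.sum()>5: print(l,m.sum(),cv2.minAreaRect((W[m][:,:2]*1000).astype(np.float32)),np.percentile(W[m][:,2],[50,95]))
E
```

```text
1165 collar ((505.1725158691406, -202.67481994628906), 30.018234252929688) [ 508.51746902 -201.0370781 ] 87.16330828926478
box ((540.2245483398438, -180.99783325195312), (129.69082641601562, 129.92750549316406), 86.5350570678711) 0.06952710996325104
t: 8.25
position: [0.5422, 0.1757, 0.2182]
tcp_rot: [0.0, 0.668, 0.744, 0.0]
contact_force: [0.3, -0.1, -0.4]
finger_gap: 0.0499
grasp_force: 0.0
t: 9.25
position: [0.5413, 0.1734, 0.2174]
tcp_rot: [-0.002, 0.007, 1.0, -0.0]
contact_force: [0.7, 0.8, -0.1]
finger_gap: 0.05
grasp_force: 0.0
t: 10.25
position: [0.5413, 0.1734, 0.2174]
tcp_rot: [-0.002, -0.656, 0.755, 0.001]
contact_force: [-0.2, 0.2, 0.0]
finger_gap: 0.05
grasp_force: 0.0
t: 10.42
position: [0.5416, 0.1735, 0.218]
tcp_rot: [-0.001, -0.652, 0.758, 0.001]
contact_force: [0.5, 0.2, -0.3]
finger_gap: 0.0501
grasp_force: 0.0
tool shift mm [ -0.3  -4.8 157.9] turn -0.3 | pos [541.6 173.5 218. ] yaw -98.6 tilt [-0.003 -0.001] q6 -1.25
head 323 ((546.213623046875, 174.29348754882812), (35.92686080932617, 8.740612983703613), 81.61259460449219) [0.08506347 0.08634652]
rest 2249 ((546.2405395507812, 174.64083862304688), (64.76266479492188, 59.96955871582031), 81.08260345458984) [0.03954406 0.0408174 ]
```

```bash
python3 -m crank '[{"linear":[-0.001,-0.0044,0.02],"turn":-0.2},{"linear":[0,0,0.02],"turn":0},{"linear":[0,0,0.025],"turn":0},{"linear":[0,0,0.025],"turn":0},{"linear":[0,0,0.025],"turn":0},{"linear":[0,0,0.02],"turn":0},{"linear":[0,0,0.015],"turn":0},{"linear":[0,0,0.01],"turn":0},{"linear":[0,0,0.006],"turn":0},{"linear":[0,0,0],"turn":0}]'
python3 -c "
from h import *
to(.5461,.1739,.052,-98.4)"
python3 -m crank '[{"linear":[0,0,0],"turn":0},{"linear":[0,0,0],"turn":0},{"linear":[0,0,0],"turn":0},{"linear":[0,0,0],"turn":0},{"linear":[0,0,0],"turn":0},{"linear":[0,0,0],"turn":0},{"linear":[0,0,0],"turn":0},{"linear":[0,0,0],"turn":0}]' 0 80
python3 -c "
from h import *
to(.5461,.1739,.052,-98.4)"
```

```text
t: 11.3
position: [0.5462, 0.1738, 0.0522]
tcp_rot: [-0.001, -0.654, 0.756, 0.001]
contact_force: [-0.2, 0.3, 0.4]
finger_gap: 0.0498
grasp_force: 0.0
tool shift mm [-0.1  0.1  0.2] turn 0.1 | pos [546.2 173.8  52.2] yaw -98.3 tilt [-0.002 -0.   ] q6 -1.26
t: 11.97
position: [0.5478, 0.1741, 0.0546]
tcp_rot: [0.001, -0.655, 0.756, -0.001]
contact_force: [-1.1, 0.0, 5.6]
finger_gap: 0.0093
grasp_force: 78.1
tool shift mm [0.5 1.6 2.6] turn 0.2 | pos [547.8 174.1  54.6] yaw -98.2 tilt [0.002 0.   ] q6 -1.26
```

```bash
python3 -m crank '[{"linear":[0,0,-0.01],"turn":0},{"linear":[0,0,-0.015],"turn":0},{"linear":[0,0,-0.015],"turn":0},{"linear":[0,0,-0.02],"turn":0},{"linear":[0,0,-0.02],"turn":0},{"linear":[0,0,-0.025],"turn":0},{"linear":[0,0,-0.025],"turn":0},{"linear":[0,0,-0.015],"turn":0},{"linear":[0,0,0],"turn":0}]'
python3 - <<'E'
from h import *
to(.5088,-.2042,.19,-93.4)
p,d,K,T=snap('wrist','w4.png'); q,d2,K2,T2=snap('scene','sc4.png')
# where do head/blade appear in scene?
po=pose()[0]
c=T2[:3,:3].T@(po-[0,0,.02]-T2[:3,3]); u=K2@c/c[2]; print(u)
u,v=int(u[0]),int(u[1]); a=cv2.resize(q[max(v-50,0):v+50,max(u-60,0):u+60,::-1],(400,330),interpolation=cv2.INTER_CUBIC)
b=cv2.resize(p[:,:,::-1],(400,300)); cv2.imwrite('pics/c4.png',np.hstack([a,cv2.copyMakeBorder(b,0,30,0,0,0)]))
E
```

```text
t: 12.72
position: [0.5491, 0.1744, 0.2029]
tcp_rot: [0.003, -0.655, 0.756, -0.002]
contact_force: [0.5, 0.9, -0.6]
finger_gap: 0.009
grasp_force: 77.9
tool shift mm [380.4 -14.2  12.3] turn -4.8 | pos [549.1 174.4 202.9] yaw -98.2 tilt [0.007 0.001] q6 -1.26
[188.3565793  224.84860491   1.        ]
```

View pics/c4.png

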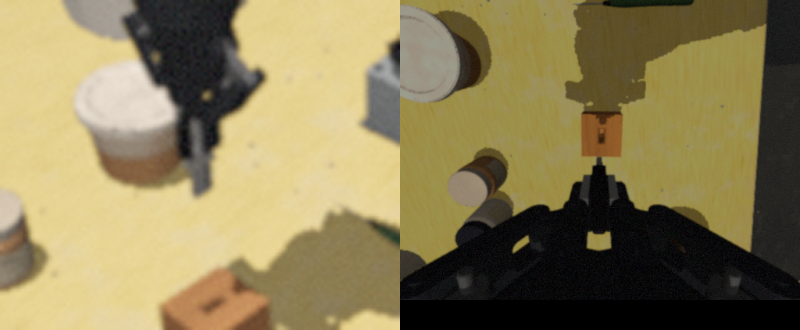

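The key is gripped upright with its blade pointing down, at (200,170) in the left half of the view, and the rest is empty. Carrying it to the lock.

```bash
python3 -m crank '[{"linear":[0.02,0,0],"turn":0},{"linear":[0.036,0,0],"turn":0},{"linear":[0.036,0,0],"turn":0},{"linear":[0.036,0,0],"turn":0},{"linear":[0.036,0,0],"turn":0},{"linear":[0.036,0,0],"turn":0},{"linear":[0.036,-0.005,0],"turn":0},{"linear":[0.036,-0.005,0],"turn":0},{"linear":[0.036,-0.005,0],"turn":0},{"linear":[0.036,0,0],"turn":0},{"linear":[0.024,0,0],"turn":0},{"linear":[0.012,0,0],"turn":-4.8}]'
python3 -m crank '[{"linear":[0,0,0],"turn":0},{"linear":[0,0,0],"turn":0},{"linear":[0,0,0],"turn":0}]'
python3 - <<'E'
from h import *
to(.5085,-.2039,.15,-93.4)
p,d,K,T=snap('wrist','w5.png')
cv2.imwrite('pics/c5.png',cv2.resize(p[40:340,130:380,::-1],None,fx=2,fy=2,interpolation=cv2.INTER_CUBIC))
E
```

```text
t: 13.82
position: [0.506, -0.2071, 0.1964]
tcp_rot: [-0.001, -0.685, 0.729, 0.001]
contact_force: [-0.7, -0.2, 0.1]
finger_gap: 0.0092
grasp_force: 78.0
t: 14.07
position: [0.5069, -0.2033, 0.1973]
tcp_rot: [-0.0, -0.685, 0.728, 0.001]
contact_force: [0.1, 0.1, -0.4]
finger_gap: 0.009
grasp_force: 77.9
tool shift mm [ 0.6 -1.7 47.3] turn -0.1 | pos [ 506.9 -203.3  197.3] yaw -93.5 tilt [-0.002  0.001] q6 -2.04
```

View pics/c5.png

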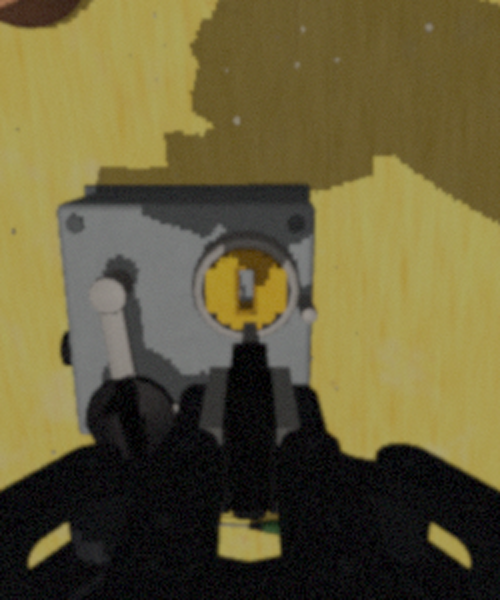

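The view looks along the blade: the keyway is at (245,285), in line with the key, and the cap is well aside at (130,410). Lowering to just above the mouth.

```bash
python3 -m crank '[{"linear":[0.0006,-0.0017,0.012],"turn":0},{"linear":[0,0,0.015],"turn":0},{"linear":[0,0,0.015],"turn":0},{"linear":[0,0,0.01],"turn":0},{"linear":[0,0,0.006],"turn":0},{"linear":[0,0,0],"turn":0},{"linear":[0,0,0],"turn":0}]'
python3 -c "
from h import *
to(.5085,-.2039,.125,-93.4)"
```

```text
t: 14.7
position: [0.5093, -0.2045, 0.1406]
tcp_rot: [-0.0, -0.686, 0.728, 0.0]
contact_force: [-0.1, -0.7, 0.4]
finger_gap: 0.0087
grasp_force: 77.9
tool shift mm [-0.5  0.9 15.6] turn 0.0 | pos [ 509.3 -204.5  140.6] yaw -93.4 tilt [-0.  0.] q6 -2.04
```

```bash
python3 -m crank '[{"linear":[-0.0005,0.0007,0.003],"turn":0},{"linear":[0,0,0.003],"turn":0},{"linear":[0,0,0.003],"turn":0},{"linear":[0,0,0.003],"turn":0},{"linear":[0,0,0.003],"turn":0},{"linear":[0,0,0],"turn":0},{"linear":[0,0,0],"turn":0}]'
python3 -c "
from h import *
to(.5085,-.2039,.125,-93.4); print(env.sense()['ft_torque'])"
```

```text
t: 15.28
position: [0.5084, -0.2044, 0.1252]
tcp_rot: [-0.0, -0.686, 0.728, 0.0]
contact_force: [-0.5, -0.2, -0.3]
finger_gap: 0.0087
grasp_force: 77.9
tool shift mm [-0.5 -0.1  0.2] turn -0.0 | pos [ 508.4 -204.4  125.2] yaw -93.4 tilt [-0.  0.] q6 -2.04
[-0.02810702  0.04844454  0.0033217 ]
```

```bash
python3 -m crank '[{"linear":[-0.0003,0,0.002],"turn":0},{"linear":[0,0,0.002],"turn":0},{"linear":[0,0,0.002],"turn":0},{"linear":[0,0,0.002],"turn":0},{"linear":[0,0,0.002],"turn":0},{"linear":[0,0,0],"turn":0},{"linear":[0,0,0],"turn":0}]'
python3 -m crank '[{"linear":[0,0,0.002],"turn":0},{"linear":[0,0,0.001],"turn":0},{"linear":[0,0,0],"turn":0}]'
```

```text
t: 15.87
position: [0.5078, -0.2041, 0.1148]
tcp_rot: [-0.001, -0.686, 0.728, 0.001]
contact_force: [-3.6, -1.1, -2.0]
finger_gap: 0.0092
grasp_force: 77.8
t: 16.12
position: [0.5083, -0.2043, 0.1128]
tcp_rot: [-0.0, -0.686, 0.728, -0.0]
contact_force: [-3.7, -0.6, 3.0]
finger_gap: 0.0087
grasp_force: 78.6
```

```bash
python3 -m crank '[{"linear":[0,0,0],"turn":6.5},{"linear":[0,0,0],"turn":6.5},{"linear":[0,0,0],"turn":6.5},{"linear":[0,0,0],"turn":6.5},{"linear":[0,0,0],"turn":6.5},{"linear":[0,0,0],"turn":6.5},{"linear":[0,0,0.001],"turn":0},{"linear":[0,0,0.001],"turn":0},{"linear":[0,0,0.001],"turn":0},{"linear":[0,0,0],"turn":0}]'
python3 -c "
from h import *
to(.5085,-.2039,.102,-132); print(env.sense()['ft_torque'])"
```

```text
t: 16.95
position: [0.5087, -0.2044, 0.11]
tcp_rot: [0.0, -0.404, 0.915, -0.001]
contact_force: [-2.6, -1.0, 1.5]
finger_gap: 0.0091
grasp_force: 78.4
tool shift mm [-0.3  0.5  8. ] turn -0.3 | pos [ 508.7 -204.4  110. ] yaw -132.3 tilt [ 0.001 -0.001] q6 -1.36
[-0.41415933  0.82292794  0.03969426]
```

Past the pins (z is 0.110, expected snag at 0.1136). Pushing on to home at about 0.102.

```bash
python3 -m crank '[{"linear":[0,0,0.002],"turn":0},{"linear":[0,0,0.002],"turn":0},{"linear":[0,0,0.0015],"turn":0},{"linear":[0,0,0.001],"turn":0},{"linear":[0,0,0],"turn":0},{"linear":[0,0,0],"turn":0}]'
python3 -m crank '[{"linear":[0,0,0.001],"turn":0},{"linear":[0,0,0.001],"turn":0},{"linear":[0,0,0],"turn":0},{"linear":[0,0,0],"turn":0}]'
python3 -c "
from h import *
to(.5085,-.2039,.102,-132); print(env.sense()['ft_torque'])"
```

```text
t: 17.45
position: [0.5089, -0.2045, 0.1033]
tcp_rot: [0.0, -0.404, 0.915, -0.001]
contact_force: [-4.0, -2.8, 3.3]
finger_gap: 0.0088
grasp_force: 78.7
t: 17.78
position: [0.5089, -0.2046, 0.1025]
tcp_rot: [0.0, -0.404, 0.915, -0.001]
contact_force: [-5.5, -1.1, 12.0]
finger_gap: 0.0084
grasp_force: 80.1
tool shift mm [-0.3  0.7  0.5] turn -0.4 | pos [ 508.9 -204.6  102.5] yaw -132.4 tilt [ 0.001 -0.001] q6 -1.36
[-0.21462925  1.40011307  0.07631305]
```

The key is home: z reads 0.1025 against 0.1026 predicted, with 12 N of resistance. Turning it clockwise.

```bash
python3 -m crank '[{"linear":[0,0,0],"turn":6.5},{"linear":[0,0,0],"turn":6.5},{"linear":[0,0,0],"turn":6.5},{"linear":[0,0,0],"turn":6.5},{"linear":[0,0,0],"turn":6.5},{"linear":[0,0,0],"turn":6.5},{"linear":[0,0,0],"turn":6.5},{"linear":[0,0,0],"turn":6.5},{"linear":[0,0,0],"turn":4},{"linear":[0,0,0],"turn":0},{"linear":[0,0,0],"turn":0}]' - 110
python3 -c "
from h import *
to(.5085,-.2039,.102,-193.4); print(env.sense()['ft_torque'])"
python3 -m crank '[{"linear":[0,0,0],"turn":2},{"linear":[0,0,0],"turn":2},{"linear":[0,0,0],"turn":0},{"linear":[0,0,0],"turn":0}]'
python3 -c "
from h import *
to(.5085,-.2039,.102,-193.4); print(env.sense()['ft_torque'])"
```

```text
t: 18.7
position: [0.5085, -0.2046, 0.1025]
tcp_rot: [0.0, 0.073, 0.997, -0.001]
contact_force: [-8.3, -1.6, 14.0]
finger_gap: 0.008
grasp_force: 108.2
tool shift mm [0.1 0.7 0.5] turn 5.0 | pos [ 508.5 -204.6  102.5] yaw 171.6 tilt [ 0.001 -0.002] q6 -0.38
[-0.19805616  1.71416438  0.06719858]
t: 19.03
position: [0.5085, -0.2044, 0.1025]
tcp_rot: [0.0, 0.108, 0.994, -0.001]
contact_force: [-7.8, -0.2, 14.5]
finger_gap: 0.0084
grasp_force: 108.2
tool shift mm [0.1 0.5 0.5] turn 1.0 | pos [ 508.5 -204.4  102.5] yaw 167.6 tilt [ 0.    -0.001] q6 -0.31
[-0.07310972  1.74021783  0.04268384]
```

```bash
python3 -m crank '[{"linear":[0,0,0],"turn":2},{"linear":[0,0,0],"turn":2},{"linear":[0,0,0],"turn":0},{"linear":[0,0,0],"turn":0},{"linear":[0,0,0],"turn":0}]'
python3 - <<'E'
from h import *
to(.5085,-.2039,.102,-193.4); print(env.sense()['ft_torque'])
q,d2,K2,T2=snap('scene','sc6.png'); p=snap('wrist','w6.png')[0]
c=T2[:3,:3].T@(np.array([.5085,-.2045,.1])-T2[:3,3]); u=K2@c/c[2]; u,v=int(u[0]),int(u[1])
a=cv2.resize(q[v-45:v+45,u-45:u+45,::-1],(400,400),interpolation=cv2.INTER_CUBIC)
b=cv2.resize(p[90:290,156:356,::-1],(400,400),interpolation=cv2.INTER_CUBIC); cv2.imwrite('pics/c6.png',np.hstack([a,b]))
E
```

```text
t: 19.45
position: [0.5085, -0.2042, 0.1025]
tcp_rot: [0.0, 0.142, 0.99, -0.0]
contact_force: [-7.8, 0.7, 13.7]
finger_gap: 0.0085
grasp_force: 108.3
tool shift mm [0.1 0.3 0.5] turn -2.9 | pos [ 508.5 -204.2  102.5] yaw 163.7 tilt [ 0.    -0.001] q6 -0.24
[-0.04379727  1.72796432  0.23268588]
```

View pics/c6.png

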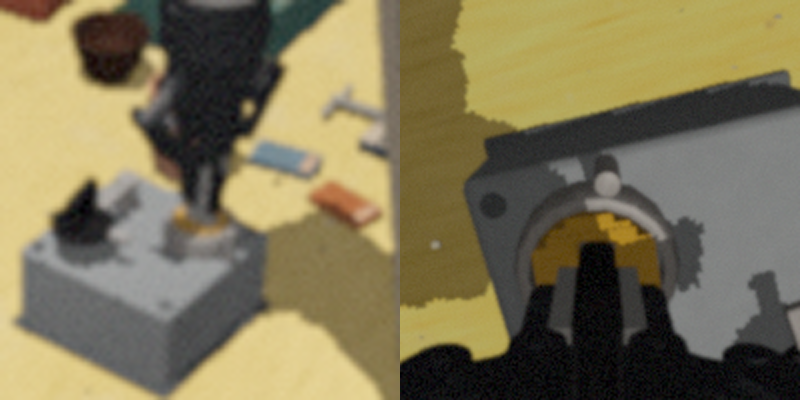

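The key's head sits just above the collar at (200,215), gripped and turned, and the cap is well aside at (85,220). The moment jumped to 0.23 N m, so the lock is at its stop.

```bash
python3 -c "
from workcell import env
print(env.finish_job())"
```

```text
the job is handed in; nothing more can be done
None
```

I handed the job in at about 19.5 s with the cap unlatched and swung well aside, the key fully home and turned clockwise to its stop, and the gripper still holding it there; I touched none of the other things on the bench.

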